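Index the test-strip exposer to the green stop

ROBOT

A 6-joint arm with a two-finger parallel gripper is mounted at the origin on a cart in front of the work surface, level with it; the furniture and walls round the work are solid. World frame = base frame: x ahead of the robot, y to its left, z up, the work surface at z = 0. Lengths are in m, angles in rad, forces in N, time in s.
With the tool pointing down it reaches from about 0.425 to 0.925 m from the base axis. Payload 12.5 kg.
Tool frame: the origin (TCP) lies midway between the tips of the shut fingers; the grasp point (between the pads) lies 19 mm behind it; z points along the fingers, y is the direction in which the jaws open and shut (so a half turn about z gives the same grasp; the last joint's range is limited). The gripper opens to 85 mm and grips with 20 to 120 N. Pads are 22 mm wide; open, the fingers measure 114 mm over their backs; the gripper's body (76 mm by 85 mm) begins 54 mm behind the grasp point. The pads swing forward as they close: fully open they stand 13 mm farther back than shut.
Start: joints at [1.026, 0.491, 1.559, -0, 1.092, -0.106], TCP at [0.266, 0.566, 0.231] pointing down, gripper open.
Joint ranges: [-3.1, 3.1], [-0.84, 2.19], [0.05, 2.79], [-1.13, 4.28], [0.06, 2.93], [-2.69, 2.69]. Speed limits (rad/s): [2.22, 2.22, 2.79, 3.14, 3.14, 3.14].

INTERFACE

Orientations are given as [roll, pitch, yaw] about the fixed x, y, z axes, in that order (R = Rz(yaw) Ry(pitch) Rx(roll)).
In Python, from plant import monitor, capture, camera_info, order gives the robot as it stands.
- The arm moves only by the shell command python3 -m handwheel 'ROWS' [FORCE]. ROWS is JSON, one flat list of numbers, 7 for each row, row after row: the shift along the tool's x, y, z in m, then the turn, a rotation vector about the tool's x, y, z in degrees, then the closure, from 0 (fully open) to 1 (shut). A call has exactly 5 rows; each row shifts and turns the commanded pose from where the row before left it, along the tool's axes as they then stand; what a row does not reach is not made up. A row lasts 1/8 s, in which the tool goes at most 62.5 mm and 10.7 degrees, less where a joint would pass 70% of its speed; a pose out of reach is approached as far as the arm can. A call is refused whole if a number of a shift passes 0.0625 or a number of a turn 10.7, either way. A call with a gripper value outside its range is refused whole. The fingers move at their own pace and stop on an object; FORCE is the grip in N (left out, the last holds). Time passes only in rows, so rows that do not move let the fingers close, or fill a call up. It gives the time, the measured TCP pose, the force and the opening at its end, in the units of the state.
- monitor.get_obs(): the state, without advancing time (a new reading comes with each control period).
- capture(name): name is "scene" or "top" or "wrist"; returns the picture (384x512x3 uint8, blue, green, red); there is no depth.
- camera_info(name): a dict with "K" (3x3 intrinsics, pixels), "view" (4x4, takes a point from world to camera coordinates). Camera axes: x right, y up, looking along -z (the intrinsics and any distortion apply to the point x, -y, -z); pixel columns grow to the right and rows downward; lengths in m; the calibration is good to about 2 mm. A picture is of the moment at which its call begins: read the wrist's pose just before it. camera_info takes no time and is no camera call; for the wrist camera it gives the pose at the moment of the call.
- order.close_job(): hands the job in, once; it reports no verdict.
The state is a dict: "time_s": time; "qpos": joint angles; "qd": joint speeds; "tau": joint torques, N m; "position": TCP position; "eef_rot": TCP orientation; "wrist_force": force on the tool from outside, world axes, zero at the start; "ft_torque": the same for the moment, N m; "finger_gap": finger opening in m.
Only numpy, scipy, OpenCV 4.12 (cv2) and the standard library are available. Lean on these libraries where they do the work, as an engineer would, in place of code of your own. Each camera call takes 0.05 s, during which the arm holds its last target.

TASK

The test-strip exposer is locked at its park position. Lift its sprung red plunger knob, turn the masking disc round to the stop beside the green button and let the plunger drop fully home there, feeling for the hole (it may lie a little to either side of the button), so that the disc is locked. Do not let the plunger drop into any other stop on the way, and leave the other things on the bench alone.

Things in the scene. Friction and masses are not known exactly. Their poses are not given: they have to be found in the camera images.
- exposer: rotary test-strip exposer: round grey housing, 250 mm across, 32 mm high, fixed to the bench, with a black masking disc on top that turns about its vertical axis. Origin: on that axis, at bench height. Park lies along its own -x axis; four stops lie about 40 and 80 degrees either side of park, one beside each coloured button. All holes are hidden under the disc, 80 mm from the axis.
- disc (a point): centre of the black masking disc's top face, on the axis, 39 mm above the bench. The disc is 190 mm across, has a window showing the paper beside the knob, and an aluminium hub cap in the middle, 42 mm across, up to 52 mm above the bench.
- ring (a point): park hole in the hidden stop ring (80 mm from the axis towards park, 30 mm above the bench). Holes: 10 mm along the arc; pin 8 mm, round tip. Stops are adjustable: a stop's hole lies up to 7.5 degrees to either side of its button's radius, unseen. Find it by feel: with the pin resting on the ring and the disc turned slowly, the pin drops in over the hole and then blocks the disc.
- knob (a point): middle of the upright red knob (24 mm in diameter, 34 mm tall, black rings) of the sprung plunger, carried by the disc 80 mm from the axis. This point is 73 mm above the bench while the plunger is home, 17 mm below the knob's top; the knob's underside is then 56 mm up, above a brass bush 25 mm across that ends at 52 mm. It rises with the plunger and goes round with the disc.
- plunger (a joint): height of the plunger in m: 0 = fully home, pin down in a hole; about 0.009 = pin tip resting on top of the stop ring between holes; 0.018 = fully lifted. The pin clears the ring above 0.010. A spring pulls it down with about 3 N at home and 5.5 N fully lifted.
- mask (a joint): angle of the masking disc on the housing in rad: 0 = knob at park, positive = counter-clockwise seen from above, limits at -1.62 and 1.62. It turns with light friction (about 1 N at the knob) and stays where it is left. While the pin is in a hole the disc is locked.
- button_red: Red domed plastic button, 17 mm across, 5 mm high, on the light grey rim of the exposer; origin: centre of its underside, 32 mm above the bench and 112 mm from the exposer's axis. It marks one of the four stops; the four colours change places from one occasion to the next.
- button_yellow: Yellow domed plastic button, 17 mm across, 5 mm high, on the light grey rim of the exposer; origin: centre of its underside, 32 mm above the bench and 112 mm from the exposer's axis. It marks one of the four stops; the four colours change places from one occasion to the next.
- button_green: Green domed plastic button, 17 mm across, 5 mm high, on the light grey rim of the exposer; origin: centre of its underside, 32 mm above the bench and 112 mm from the exposer's axis. It marks one of the four stops; the four colours change places from one occasion to the next.
- button_blue: Blue domed plastic button, 17 mm across, 5 mm high, on the light grey rim of the exposer; origin: centre of its underside, 32 mm above the bench and 112 mm from the exposer's axis. It marks one of the four stops; the four colours change places from one occasion to the next.
- film_can_1: white film can with grey cap, 34 mm across, 51 mm high, loose; stands to one side of the exposer, not needed. Origin: centre of its underside.
- film_can_2: black film can, 34 mm across, 51 mm high, loose; stands to one side of the exposer, not needed. Origin: centre of its underside.
- lens_case: enlarger lens in a clear jar with black lid, 54 mm across, 42 mm high, loose; stands to one side of the exposer, not needed. Origin: centre of its underside.

How it is judged:
On the way, in this order (a step that is already met when the one before it is completed fails the run):
1. the plunger is lifted clear of the stop ring (value of joint plunger above 0.0095 m), for 0.1 s.
2. the knob is beside the green button with the plunger not yet home (horizontal distance between knob and button_green below 0.043 m and value of joint plunger above 0.005 m), for 0.1 s.
At the end, for the whole second after the job is handed in: The plunger is home (less than 2 mm above its lowest position) in the stop beside the green button (knob axis within 43 mm of the button, horizontally) and the disc is still (horizontal distance between knob and button_green below 0.043 m and value of joint plunger below 0.002 m and velocity of joint mask between -0.05 and 0.05 rad/s); the robot touches nothing.
It fails at once if the plunger drops into a stop beside a button of another colour ((horizontal distance between knob and button_red below 0.043 m or horizontal distance between knob and button_yellow below 0.043 m or horizontal distance between knob and button_blue below 0.043 m) and value of joint plunger below 0.004 m).
It fails at once if a film can or the lens jar is displaced by more than 30 mm (distance of any of film_can_1, film_can_2, lens_case from where it was at the start of the episode above 0.03 m).
It also fails if it takes over 42 s, if anything falls off the work surface, if the arm or the gripper's body presses on something with over 40 N, if the wrist force passes 120 N, or if a joint passes its speed limit or range.

## Working session

There is one attempt and no reset: what is moved stays moved. The work goes in short steps, Python scripts to look and compute and a shell command to move; the robot and the scene stay as the last step left them, time stands still between calls to the robot, and variables do not carry over. Pictures are saved under pics/ and viewed, and the job is handed in when it is done.

```bash
ls; mkdir -p pics; python3 - <<'E'
from plant import monitor,capture,camera_info
import cv2,numpy as np
o=monitor.get_obs(); print(o)
for n in ("scene","top"):
    im=capture(n); cv2.imwrite(f"pics/{n}0.png",im)
    c=camera_info(n); print(n,{k:np.round(v,4).tolist() if not isinstance(v,str) else v for k,v in c.items()})
E
```

```text
pics
{'time_s': 0.0, 'qpos': array([ 1.02636527e+00,  4.91575241e-01,  1.55944084e+00, -2.96614995e-05,
        1.09171329e+00, -1.05616150e-01]), 'qd': array([ 0.00068947,  0.00045988, -0.0006727 , -0.00049165, -0.00068809,
       -0.00081604]), 'tau': array([-2.50845451e-04, -6.18457317e+01, -2.61609524e+01, -1.34041734e-04,
        3.90749701e-03, -1.14036575e-05]), 'position': array([0.26541936, 0.56559386, 0.23072097]), 'eef_rot': array([-3.14045950e+00, -9.36727840e-05,  2.70279138e+00]), 'wrist_force': array([-0.04402956,  0.71775266,  0.01806337]), 'ft_torque': array([ 0.03040581,  0.04224235, -0.05838223]), 'finger_gap': 0.0858837191308024}
scene {'K': [[406.2962, 0.0, 251.3063], [0.0, 406.2962, 189.5112], [0.0, 0.0, 1.0]], 'view': [[0.7421, -0.6703, 0.0053, -0.4789], [0.4792, 0.5361, 0.695, -0.2494], [-0.4687, -0.5132, 0.719, -0.9079], [0.0, 0.0, 0.0, 1.0]]}
top {'K': [[463.4127, 0.0, 257.8345], [0.0, 463.4127, 186.0735], [0.0, 0.0, 1.0]], 'view': [[-0.0032, -1.0, -0.0068, -0.1142], [0.9765, -0.0046, 0.2156, -0.5517], [-0.2156, -0.0059, 0.9765, -0.9954], [0.0, 0.0, 0.0, 1.0]]}
```

View pics/scene0.png

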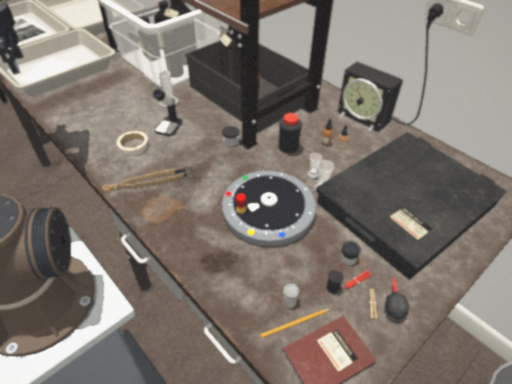

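View pics/top0.png

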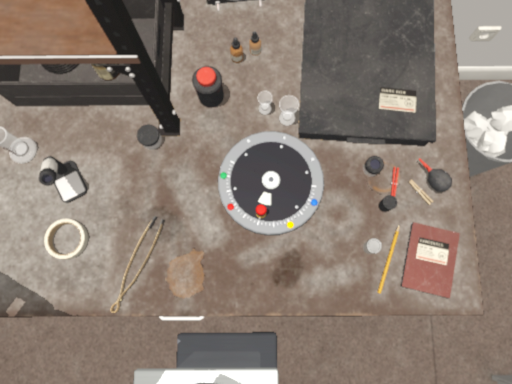

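```bash
python3 - <<'E'
import cv2
im=cv2.imread("pics/top0.png")
c=im[125:241,210:332]; cv2.imwrite("pics/top_crop.png",cv2.resize(c,None,fx=5,fy=5,interpolation=cv2.INTER_CUBIC))
im=cv2.imread("pics/scene0.png")
c=im[160:255,210:330]; cv2.imwrite("pics/scene_crop.png",cv2.resize(c,None,fx=6,fy=6,interpolation=cv2.INTER_CUBIC))
E
```

```text
(no output)
```

View pics/top_crop.png

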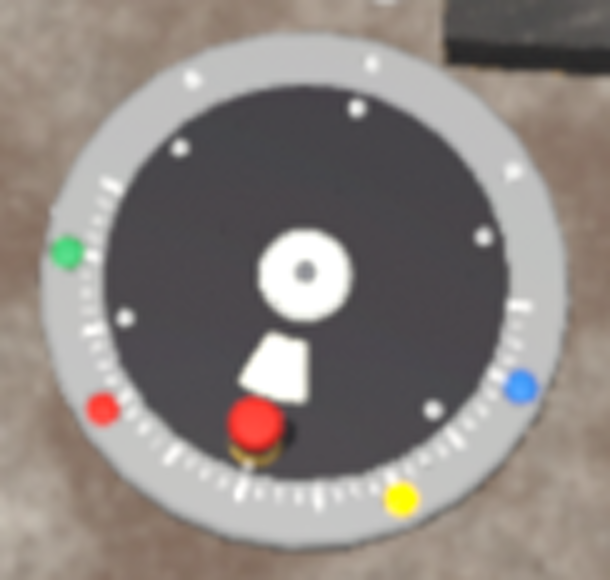

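View pics/scene_crop.png

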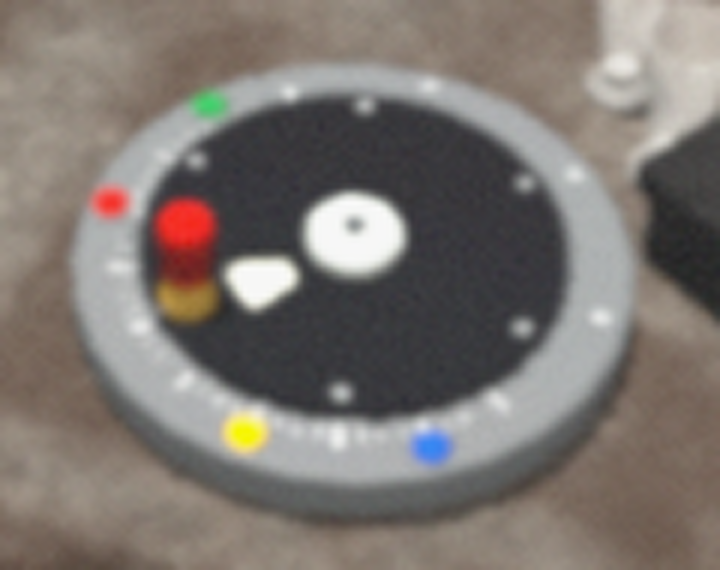

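```bash
cat > h.py <<'E'
import numpy as np
from plant import monitor,capture,camera_info
def ray(n,u,v,z,c=None):
    c=c or camera_info(n);K=np.array(c["K"]);V=np.array(c["view"])
    d=np.linalg.inv(K)@[u,v,1]; d=np.array([d[0],-d[1],-d[2]])
    R=V[:3,:3];t=V[:3,3]; o=-R.T@t; w=R.T@d
    return o+w*(z-o[2])/w[2]
def proj(n,p,c=None):
    c=c or camera_info(n);K=np.array(c["K"]);V=np.array(c["view"])
    q=V[:3,:3]@np.array(p)+V[:3,3]; q=K@[q[0],-q[1],-q[2]]; return q[:2]/q[2]
E
python3 - <<'E'
from h import *
P={'green':(67,253,.0355),'red':(103,409,.0355),'yellow':(401,500,.0355),'blue':(521,387,.0355),'hub':(305,272,.052),'knob':(255,423,.09)}
Q={'green':(209,104,.0355),'red':(111,202,.0355),'yellow':(246,433,.0355),'blue':(432,447,.0355),'hub':(355,228,.052),'knob':(187,222,.09)}
T={k:ray('top',(u+.5)/5-.5+210,(v+.5)/5-.5+125,z) for k,(u,v,z) in P.items()}
S={k:ray('scene',(u+.5)/6-.5+210,(v+.5)/6-.5+160,z) for k,(u,v,z) in Q.items()}
for n,D in(('top',T),('scene',S)):
    b=np.array([D[k][:2] for k in('green','red','yellow','blue')])
    # circle fit R=.112
    from scipy.optimize import least_squares
    r=least_squares(lambda c:np.linalg.norm(b-c,axis=1)-.112,D['hub'][:2]).x
    print(n,'fit centre',r)
    for k,p in D.items():
        d=p[:2]-r; print(k,p.round(4),'r',np.linalg.norm(d).round(4),'ang',np.degrees(np.arctan2(d[1],d[0])).round(2)%360)
E
```

```text
top fit centre [ 0.56967838 -0.14600019]
green [ 0.5831 -0.0346  0.0355] r 0.1122 ang 83.12
red [ 0.5089 -0.0522  0.0355] r 0.1118 ang 122.96
yellow [ 0.466  -0.189   0.0355] r 0.1122 ang 202.55
blue [ 0.5183 -0.2454  0.0355] r 0.1119 ang 242.69
hub [ 0.5695 -0.1457  0.052 ] r 0.0003 ang 118.39
knob [ 0.4928 -0.1224  0.09  ] r 0.0804 ang 162.94
scene fit centre [ 0.57109717 -0.14958166]
green [ 0.5849 -0.0378  0.0355] r 0.1126 ang 82.96
red [ 0.5105 -0.0558  0.0355] r 0.1117 ang 122.88
yellow [ 0.4679 -0.1934  0.0355] r 0.1121 ang 203.02
blue [ 0.5198 -0.2496  0.0355] r 0.1124 ang 242.85
hub [ 0.57   -0.1509  0.052 ] r 0.0017 ang 229.05
knob [ 0.4949 -0.1266  0.09  ] r 0.0796 ang 163.2
```

```bash
python3 -m handwheel '[-0.041,-0.0353,0,0,0,0,0, -0.041,-0.0353,0,0,0,0,0, -0.041,-0.0353,0,0,0,0,0, -0.041,-0.0353,0,0,0,0,0, -0.041,-0.0353,0,0,0,0,0]' 40
```

```text
time_s: 0.72
position: [0.3765, 0.3173, 0.2312]
eef_rot: [-3.142, -0.0, 2.703]
wrist_force: [1.0, 0.4, 0.1]
finger_gap: 0.0853
```

```bash
python3 -m handwheel '[-0.041,-0.0353,0,0,0,0,0, -0.041,-0.0353,0,0,0,0,0, -0.0353,-0.0467,0,0,0,-1.6,0, -0.0353,-0.0467,0,0,0,-1.6,0, -0.0353,-0.0467,0,0,0,-1.6,0]'
python3 -m handwheel '[-0.0353,-0.0467,0,0,0,-1.6,0, -0.0353,-0.0467,0,0,0,-1.6,0, -0.03,-0.035,0,0,0,0,0, 0,0,0,0,0,0,0, 0,0,0,0,0,0,0]'
```

```text
time_s: 1.35
position: [0.4615, 0.0476, 0.2313]
eef_rot: [3.141, -0.0, 2.788]
wrist_force: [0.9, 0.0, -1.1]
finger_gap: 0.0854
time_s: 1.98
position: [0.5146, -0.104, 0.2309]
eef_rot: [3.141, -0.001, 2.842]
wrist_force: [0.2, -0.7, 0.4]
finger_gap: 0.0855
```

```bash
python3 - <<'E'
from h import *
import cv2
o=monitor.get_obs(); print(o['position'],o['eef_rot'],o['wrist_force'])
c=camera_info('wrist'); np.save('w1_V.npy',c['view']); print(np.round(c['K'],2),np.round(c['view'],4))
im=capture('wrist'); cv2.imwrite('pics/w1.png',im)
E
```

```text
[ 0.51462154 -0.10404657  0.23094873] [ 3.14135032e+00 -1.04807217e-03  2.84206236e+00] [ 0.24294457 -0.72413576  0.38079552]
[[306.54   0.   253.45]
 [  0.   306.54 196.19]
 [  0.     0.     1.  ]] [[ 2.942e-01  9.557e-01 -1.000e-04 -5.150e-02]
 [-9.235e-01  2.843e-01 -2.577e-01  5.392e-01]
 [-2.463e-01  7.590e-02  9.662e-01 -2.431e-01]
 [ 0.000e+00  0.000e+00  0.000e+00  1.000e+00]]
```

View pics/w1.png

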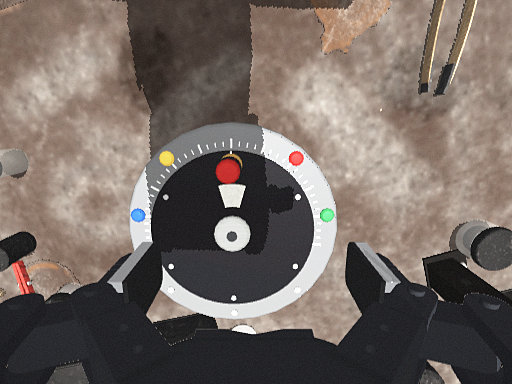

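```bash
python3 - <<'E'
import cv2
im=cv2.imread("pics/w1.png")
c=im[115:325,125:345]; cv2.imwrite("pics/w1c.png",cv2.resize(c,None,fx=2.8,fy=2.8,interpolation=cv2.INTER_CUBIC))
E
```

```text
(no output)
```

View pics/w1c.png

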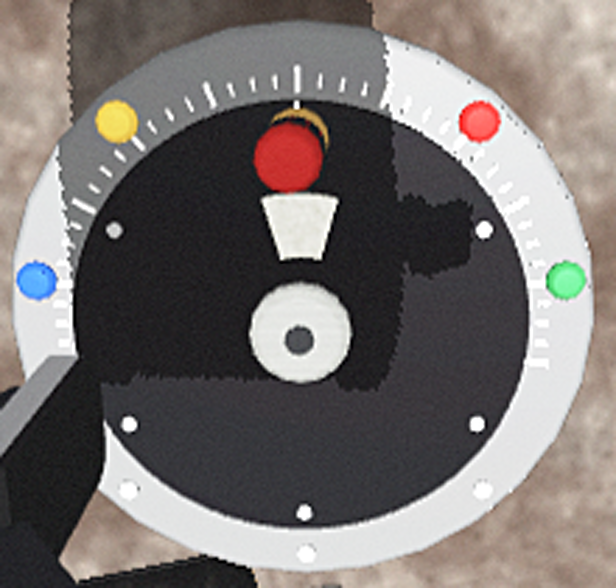

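```bash
python3 - <<'E'
from h import *
from scipy.optimize import least_squares
c=camera_info('wrist'); c['view']=np.load('w1_V.npy')
Q={'green':(567,281,.0355),'red':(480,122,.0355),'yellow':(117,121,.0355),'blue':(37,281,.0355),'hub':(300,332,.052),'knob':(288,158,.09)}
S={k:ray('wrist',(u+.5)/2.8-.5+125,(v+.5)/2.8-.5+115,z,c) for k,(u,v,z) in Q.items()}
b=np.array([S[k][:2] for k in('green','red','yellow','blue')])
r=least_squares(lambda x:np.linalg.norm(b-x,axis=1)-.112,S['hub'][:2]).x
print(r)
for k,p in S.items():
    d=p[:2]-r; print(k,p.round(4),'r',np.linalg.norm(d).round(4),'ang',(np.degrees(np.arctan2(d[1],d[0]))%360).round(2))
E
```

```text
[ 0.57286524 -0.14808861]
green [ 0.5862 -0.0371  0.0355] r 0.1118 ang 83.13
red [ 0.5118 -0.0544  0.0355] r 0.1119 ang 123.1
yellow [ 0.4692 -0.1912  0.0355] r 0.1123 ang 202.61
blue [ 0.5216 -0.2472  0.0355] r 0.1116 ang 242.63
hub [ 0.5692 -0.1468  0.052 ] r 0.0039 ang 160.82
knob [ 0.4951 -0.124   0.09  ] r 0.0814 ang 162.8
```

```bash
python3 -m handwheel '[0.0133,-0.0255,0.03,0,0,0,0, 0,0,0.05,0,0,0,0, 0,0,0.05,0,0,0,0.4, 0,0,0.045,0,0,0,0.4, 0,0,0,0,0,0,0.5]' 20
python3 - <<'E'
from h import *
import cv2
im=capture('wrist'); cv2.imwrite('pics/w2.png',im)
E
```

```text
time_s: 2.65
position: [0.4935, -0.1233, 0.0544]
eef_rot: [3.141, -0.005, 2.844]
wrist_force: [0.8, -0.5, 0.3]
finger_gap: 0.0425
```

View pics/w2.png

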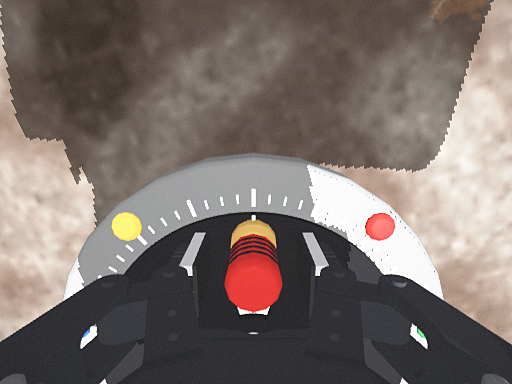

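```bash
python3 -m handwheel '[0,0,-0.001,0,0,0,0.65, 0,0,0,0,0,0,0.8, 0,0,0,0,0,0,0.8, 0,0,0,0,0,0,0.8, 0,0,0,0,0,0,0.8]' 25
```

```text
time_s: 3.32
position: [0.4957, -0.1249, 0.0594]
eef_rot: [-3.142, 0.003, 2.843]
wrist_force: [-0.8, 1.7, 7.4]
finger_gap: 0.0229
```

```bash
python3 -m handwheel '[0,0,-0.004,0,0,0,0.8, 0,0,-0.005,0,0,0,0.8, 0,0,-0.004,0,0,0,0.8, 0,0,0,0,0,0,0.8, 0,0,0,0,0,0,0.8]' 40
python3 - <<'E'
from h import *
import cv2
o=monitor.get_obs(); print(o['position'],o['wrist_force'],o['finger_gap'])
cv2.imwrite('pics/w3.png',capture('wrist'))
cv2.imwrite('pics/s3.png',cv2.resize(capture('scene')[150:270,190:350],None,fx=5,fy=5,interpolation=cv2.INTER_CUBIC))
E
```

```text
time_s: 3.95
position: [0.4955, -0.125, 0.0705]
eef_rot: [3.142, 0.001, 2.842]
wrist_force: [5.9, 1.6, -5.2]
finger_gap: 0.0223
[ 0.49546665 -0.12501018  0.07053295] [ 5.86535336  1.59908655 -5.24141166] 0.022288474282251943
```

View pics/w3.png

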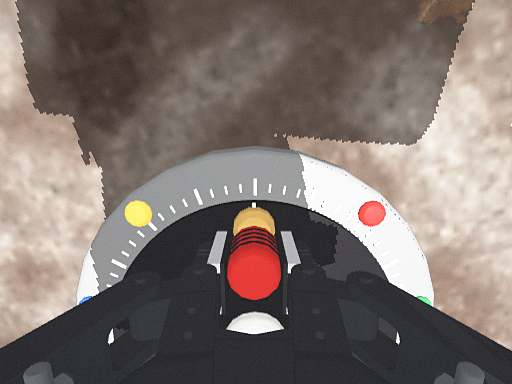

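View pics/s3.png

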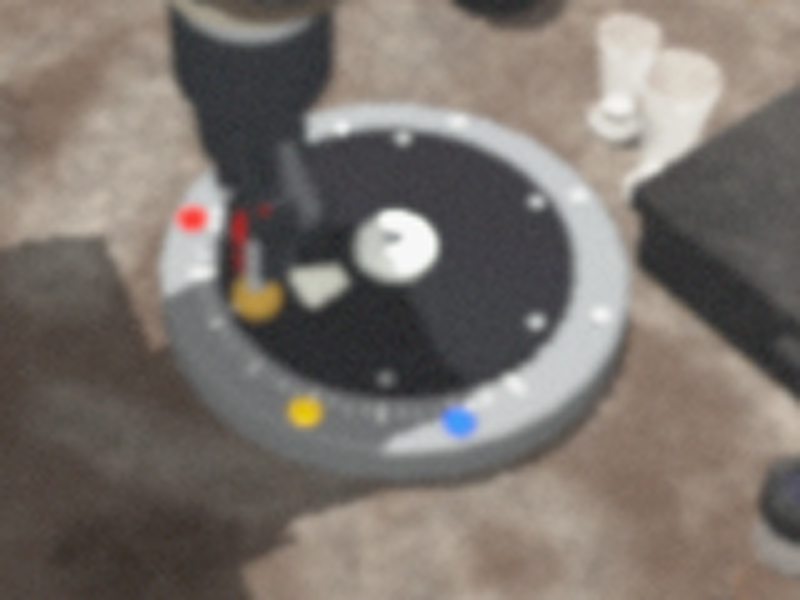

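```bash
python3 - <<'E'
from h import *
o=monitor.get_obs(); print(o['wrist_force'],o['position'])
c=camera_info('wrist')
for z in (.098,.1,.102,.104,.106,.108):
    for p in [(.4945,-.1245)]: print(z,proj('wrist',[*p,z],c).round(1))
R=c['view'][:3,:3]
E
python3 - <<'E'
import cv2
im=cv2.imread('pics/w3.png')[190:350,170:340]
cv2.imwrite('pics/w3c.png',cv2.resize(im,None,fx=3.5,fy=3.5,interpolation=cv2.INTER_CUBIC))
E
```

```text
[ 5.90146646  1.05593933 -5.52543147] [ 0.49542218 -0.124991    0.07044104]
0.098 [255.2 271.3]
0.1 [255.2 273.7]
0.102 [255.2 276.2]
0.104 [255.2 278.8]
0.106 [255.3 281.4]
0.108 [255.3 284.2]
```

View pics/w3c.png

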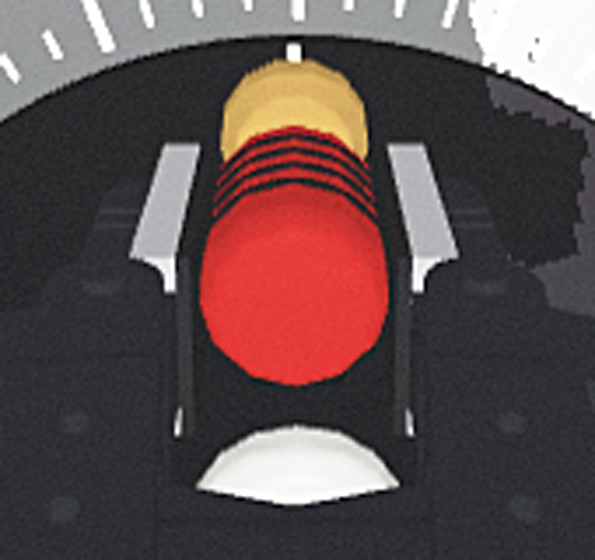

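```bash
python3 -m handwheel '[0,0,-0.002,0,0,0,0.8, 0,0,-0.002,0,0,0,0.8, 0,0,0,0,0,0,0.8, 0,0,0,0,0,0,0.8, 0,0,0,0,0,0,0.8]' 40
python3 - <<'E'
from h import *
import cv2
o=monitor.get_obs(); print(o['position'],o['wrist_force'],o['finger_gap'])
c=camera_info('wrist')
for z in (.1,.102,.104,.106,.108):
    p=[.4945,-.1245,z]; q=proj('wrist',p,c); V=c['view']; d=-(V[2,:3]@np.array(p)+V[2,3]); print(z,q.round(1),'diam px',306.54*.024/d)
cv2.imwrite('pics/w4.png',cv2.resize(capture('wrist')[190:350,170:340],None,fx=3.5,fy=3.5,interpolation=cv2.INTER_CUBIC))
E
```

```text
time_s: 4.68
position: [0.4954, -0.125, 0.0744]
eef_rot: [3.142, 0.001, 2.842]
wrist_force: [5.5, 1.9, -6.0]
finger_gap: 0.0224
[ 0.49544146 -0.12499299  0.07438964] [ 5.46854147  1.92092168 -5.96859859] 0.02236864450996057
0.1 [255.1 269. ] diam px 56.75063239217239
0.102 [255.2 271.4] diam px 57.60883559682494
0.104 [255.2 273.8] diam px 58.493393452766824
0.106 [255.2 276.3] diam px 59.40553888255437
0.108 [255.2 278.9] diam px 60.34658293172404
```

View pics/w4.png

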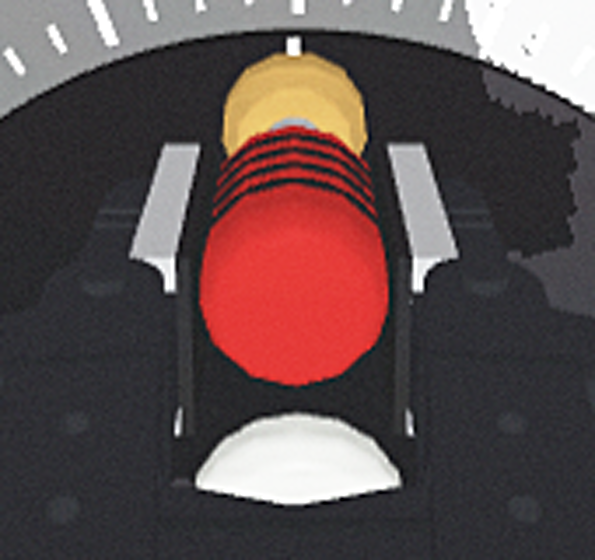

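```bash
python3 -m handwheel '[-0.001,0.001,0,0,0,0,0.8, -0.0003,0.007,0,0,0,5,0.8, -0.0003,0.007,0,0,0,5,0.8, -0.0003,0.007,0,0,0,5,0.8, -0.0003,0.007,0,0,0,5,0.8]' 40
python3 - <<'E'
from h import *
o=monitor.get_obs(); p=o['position'];d=p[:2]-[.572,-.1485]; print(p,np.linalg.norm(d),np.degrees(np.arctan2(d[1],d[0])),np.degrees(o['eef_rot']),o['wrist_force'],o['finger_gap'])
E
```

```text
time_s: 5.35
position: [0.5085, -0.0994, 0.0741]
eef_rot: [-3.141, -0.001, 2.49]
wrist_force: [1.1, -3.0, -4.3]
finger_gap: 0.0224
[ 0.50849871 -0.09939178  0.07412994] 0.08027472300735752 142.28371392581252 [-1.79966516e+02 -4.86822202e-02  1.42677507e+02] [ 1.05941125 -3.04238588 -4.33149644] 0.022411547114029116
```

```bash
python3 -m handwheel '[-0.0003,0.007,0,0,0,5,0.8, -0.0003,0.007,0,0,0,5,0.8, -0.0003,0.007,0,0,0,5,0.8, -0.0003,0.007,0,0,0,5,0.8, -0.0003,0.007,0,0,0,5,0.8]' 40
python3 - <<'E'
from h import *
o=monitor.get_obs(); p=o['position'];d=p[:2]-[.572,-.1485]; print(p,np.linalg.norm(d),np.degrees(np.arctan2(d[1],d[0])),np.degrees(o['eef_rot']),o['wrist_force'],o['finger_gap'])
E
```

```text
time_s: 5.98
position: [0.5349, -0.0771, 0.074]
eef_rot: [-3.14, -0.001, 2.054]
wrist_force: [-0.0, -4.6, -5.3]
finger_gap: 0.0227
[ 0.53485972 -0.07709813  0.07403653] 0.08048370604190265 117.4815756130704 [-1.79919497e+02 -3.54588740e-02  1.17679334e+02] [-0.02670654 -4.63057571 -5.31529883] 0.022658970577586146
```

```bash
python3 -m handwheel '[-0.0006,0.007,0,0,0,5,0.8, -0.0006,0.007,0,0,0,5,0.8, -0.0003,0.007,0,0,0,5,0.8, -0.0003,0.007,0,0,0,5,0.8, 0,0.0028,0,0,0,2,0.8]' 40
python3 - <<'E'
from h import *
import cv2
o=monitor.get_obs(); p=o['position'];d=p[:2]-[.572,-.1485]; print(p,np.linalg.norm(d),np.degrees(np.arctan2(d[1],d[0])),np.degrees(o['eef_rot']),o['wrist_force'],o['finger_gap'])
cv2.imwrite('pics/w5.png',capture('wrist'))
im=capture('top')[125:241,210:332]; cv2.imwrite("pics/t5.png",cv2.resize(im,None,fx=5,fy=5,interpolation=cv2.INTER_CUBIC))
E
```

```text
time_s: 6.6
position: [0.5641, -0.0685, 0.0738]
eef_rot: [-3.139, -0.001, 1.672]
wrist_force: [-2.3, -3.4, -5.0]
finger_gap: 0.0227
[ 0.56407451 -0.06847886  0.07380844] 0.0804126574456976 95.65626596613981 [-1.79860951e+02 -3.20384625e-02  9.57837975e+01] [-2.30274662 -3.41270007 -4.98600172] 0.022655547946971097
```

View pics/w5.png

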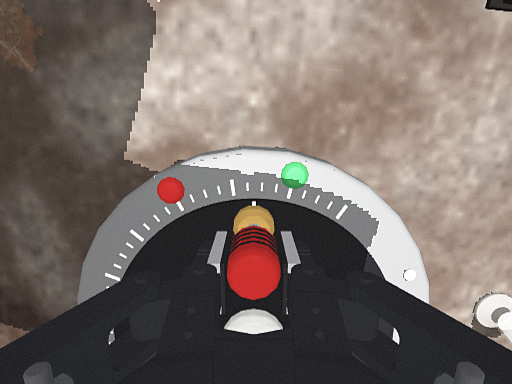

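View pics/t5.png

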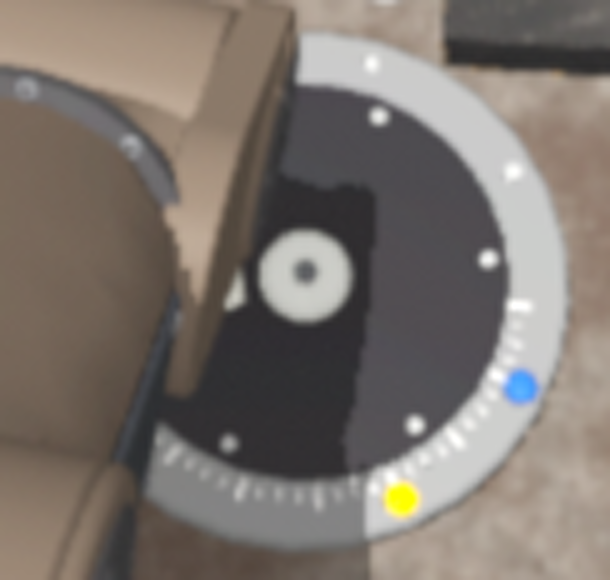

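```bash
python3 -m handwheel '[0,0,0.002,0,0,0,0.8, 0,0,0.002,0,0,0,0.8, 0,0,0.001,0,0,0,0.66, 0,0,0,0,0,0,0.66, 0,0,0,0,0,0,0.66]' 40
python3 - <<'E'
from h import *
import cv2
o=monitor.get_obs(); p=o['position'];d=p[:2]-[.572,-.1485]; print(p,np.linalg.norm(d),np.degrees(np.arctan2(d[1],d[0])),np.degrees(o['eef_rot']),o['wrist_force'],o['finger_gap'])
cv2.imwrite('pics/w6.png',capture('wrist'))
E
```

```text
time_s: 7.32
position: [0.5653, -0.0683, 0.0696]
eef_rot: [3.141, 0.0, 1.673]
wrist_force: [0.1, -0.7, -1.2]
finger_gap: 0.0292
[ 0.56525509 -0.068345    0.06964006] 0.08043828520135284 94.8100159479042 [1.79941427e+02 1.03461729e-02 9.58732059e+01] [ 0.13834693 -0.70264895 -1.20704108] 0.029198146326088848
```

View pics/w6.png

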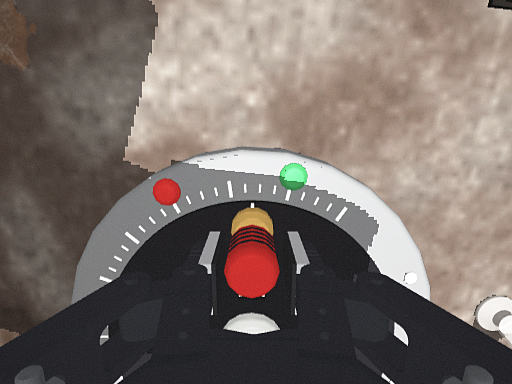

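```bash
cat > st.py <<'E'
from h import *
o=monitor.get_obs(); p=o['position'];d=p[:2]-[.572,-.1485]; a=np.arctan2(d[1],d[0]); f=o['wrist_force']
print('t',o['time_s'],'r %.4f ang %.2f yaw %.2f z %.4f'%(np.linalg.norm(d),np.degrees(a),np.degrees(o['eef_rot'][2]),p[2]),'F cw %.1f rad %.1f z %.1f'%(f[0]*np.sin(a)-f[1]*np.cos(a),f[0]*np.cos(a)+f[1]*np.sin(a),f[2]),o['finger_gap'])
E
python3 -m handwheel '[0,0.0011,0,0,0,0.8,0.66, 0,0.0011,0,0,0,0.8,0.66, 0,0.0011,0,0,0,0.8,0.66, 0,0.0011,0,0,0,0.8,0.66, 0,0.0011,0,0,0,0.8,0.66]';python3 st.py
python3 -m handwheel '[0,0.0011,0,0,0,0.8,0.66, 0,0.0011,0,0,0,0.8,0.66, 0,0.0011,0,0,0,0.8,0.66, 0,0.0011,0,0,0,0.8,0.66, 0,0.0011,0,0,0,0.8,0.66]';python3 st.py
```

```text
time_s: 8.0
position: [0.5702, -0.068, 0.0692]
eef_rot: [-3.141, -0.0, 1.602]
wrist_force: [-3.6, -1.1, 0.4]
finger_gap: 0.0294
t 8.0 r 0.0805 ang 91.28 yaw 91.81 z 0.0692 F cw -3.6 rad -1.1 z 0.4 0.029395530902767454
time_s: 8.62
position: [0.5763, -0.0679, 0.0695]
eef_rot: [3.141, -0.0, 1.533]
wrist_force: [0.1, 0.2, 0.3]
finger_gap: 0.0292
t 8.625 r 0.0807 ang 86.95 yaw 87.81 z 0.0695 F cw 0.1 rad 0.2 z 0.3 0.02923270693886958
```

```bash

python3 -m handwheel '[0,0.0011,0,0,0,0.8,0.66, 0,0.0011,0,0,0,0.8,0.66, 0,0.0011,0,0,0,0.8,0.66, 0,0.0011,0,0,0,0.8,0.66, 0,0.0011,0,0,0,0.8,0.66]';python3 st.py; python3 - <<'E'
from h import *
import cv2
cv2.imwrite('pics/w7.png',capture('wrist'))
E
```

```text
time_s: 9.25
position: [0.5795, -0.0684, 0.0691]
eef_rot: [-3.137, 0.0, 1.463]
wrist_force: [-12.2, -3.3, 8.2]
finger_gap: 0.0291
t 9.25 r 0.0804 ang 84.64 yaw 83.83 z 0.0691 F cw -11.8 rad -4.5 z 8.2 0.029069606983997055
```

View pics/w7.png

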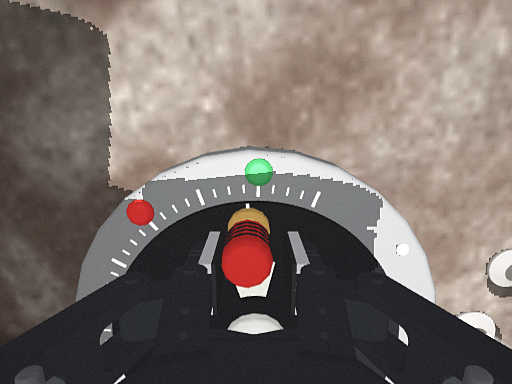

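```bash

python3 -m handwheel '[0,-0.0015,0,0,0,0,0.66, 0,-0.0015,0,0,0,0,0.66, 0,-0.001,0,0,0,0,0.66, 0,0,0,0,0,0,0.66, 0,0,0,0,0,0,0.66]';python3 st.py; python3 - <<'E'
from h import *
import cv2
c=camera_info('wrist'); 
a=np.radians(87); 
for z in (.09,.094,.099):
  for ang in (85,87): a=np.radians(ang); print(z,ang,proj('wrist',[.572+.08*np.cos(a),-.1485+.08*np.sin(a),z],c).round(1))
cv2.imwrite('pics/w8.png',cv2.resize(capture('wrist')[140:350,140:370],None,fx=2.8,fy=2.8,interpolation=cv2.INTER_CUBIC))
E
```

```text
time_s: 9.93
position: [0.5776, -0.0679, 0.0693]
eef_rot: [3.141, -0.0, 1.464]
wrist_force: [0.3, 0.7, -0.4]
finger_gap: 0.0292
t 9.925 r 0.0808 ang 86.05 yaw 83.86 z 0.0693 F cw 0.2 rad 0.8 z -0.4 0.029164449246884758
0.09 85 [254.7 267.8]
0.09 87 [248.4 268. ]
0.094 85 [254.8 272.3]
0.094 87 [248.3 272.5]
0.099 85 [254.8 278.4]
0.099 87 [248.1 278.6]
```

View pics/w8.png

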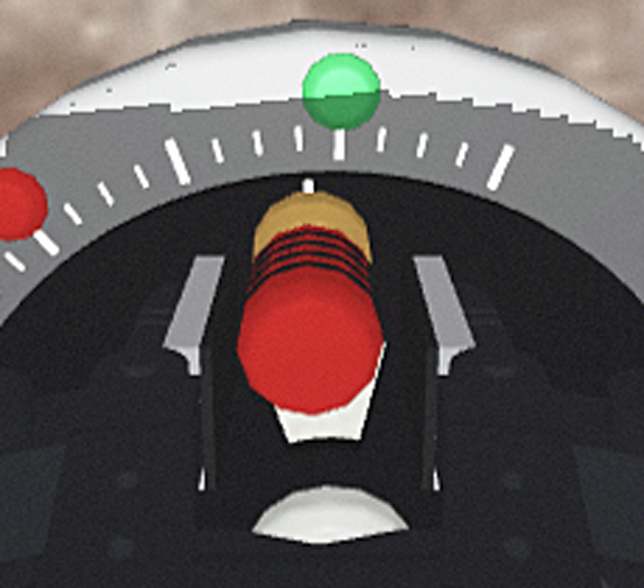

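```bash
python3 - <<'E'
import cv2,numpy as np
for f,s,ox,oy in(('w2',1,0,0),('w3',1,0,0),('w4',3.5,170,190),('w5',1,0,0),('w6',1,0,0),('w7',1,0,0),('w8',2.8,140,140)):
    im=cv2.imread(f'pics/{f}.png').astype(int)
    m=((im[...,2]>110)&(im[...,1]<90)&(im[...,0]<90)).astype(np.uint8)
    n,l,st,c=cv2.connectedComponentsWithStats(m); 
    best=max(range(1,n),key=lambda i:st[i,4]); x,y,w,h,a=st[best]
    # column-wise width near widest
    ws=(l==best).sum(1)
    top=(im[...,2]>215)
    print(f,'left %.1f right %.1f bottom %.1f w %.1f maxw row %.1f'%(x/s+ox,(x+w)/s+ox,(y+h)/s+oy,w/s,ws.argmax()/s+oy))
E
```

```text
w2 left 224.0 right 283.0 bottom 312.0 w 59.0 maxw row 283.0
w3 left 227.0 right 281.0 bottom 300.0 w 54.0 maxw row 268.0
w4 left 226.9 right 281.1 bottom 300.3 w 54.3 maxw row 275.7
w5 left 227.0 right 281.0 bottom 300.0 w 54.0 maxw row 270.0
w6 left 224.0 right 280.0 bottom 298.0 w 56.0 maxw row 271.0
w7 left 222.0 right 273.0 bottom 288.0 w 51.0 maxw row 257.0
w8 left 224.6 right 277.1 bottom 287.9 w 52.5 maxw row 261.8
```

```bash
python3 - <<'E'
from h import *
c=camera_info('wrist');a=np.radians(86)
for z in (.09,.092,.094,.099):
    for r in (.066,.068): print(z,r,proj('wrist',[.572+r*np.cos(a),-.1485+r*np.sin(a),z],c).round(1))
E
python3 -m handwheel '[0,0,0,0,0,0,0.3, 0,0,0,0,0,0,0, 0,0,0,0,0,0,0, 0,0,-0.02,0,0,0,0, 0,0,-0.02,0,0,0,0]'
python3 st.py
python3 -m handwheel '[0,0,-0.04,0,0,0,0, 0,0,-0.05,0,0,0,0, -0.02,0,-0.03,0,0,0,0, 0,0,0,0,0,0,0, 0,0,0,0,0,0,0]'
python3 - <<'E'
from h import *
import cv2
c=camera_info('wrist'); np.save('w9_V.npy',c['view'])
im=capture('wrist');cv2.imwrite('pics/w9.png',im)
E
```

```text
0.09 0.066 [252.8 295.9]
0.09 0.068 [252.7 292. ]
0.092 0.066 [252.8 298.4]
0.092 0.068 [252.6 294.5]
0.094 0.066 [252.8 301.1]
0.094 0.068 [252.6 297.1]
0.099 0.066 [252.8 308. ]
0.099 0.068 [252.6 303.9]
time_s: 10.6
position: [0.5773, -0.0679, 0.1096]
eef_rot: [-3.141, -0.0, 1.464]
wrist_force: [-0.2, -0.5, 0.1]
finger_gap: 0.0855
t 10.6 r 0.0808 ang 86.26 yaw 83.86 z 0.1096 F cw -0.2 rad -0.5 z 0.1 0.08547226211564064
time_s: 11.22
position: [0.5748, -0.0876, 0.2285]
eef_rot: [-3.141, -0.0, 1.463]
wrist_force: [0.6, 0.3, -0.8]
finger_gap: 0.0853
```

View pics/w9.png

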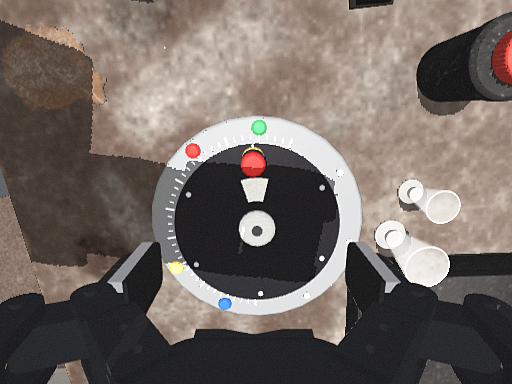

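```bash
python3 - <<'E'
import cv2
im=cv2.imread("pics/w9.png")
c=im[105:265,170:350]; cv2.imwrite("pics/w9c.png",cv2.resize(c,None,fx=3.6,fy=3.6,interpolation=cv2.INTER_CUBIC))
E
```

```text
(no output)
```

View pics/w9c.png

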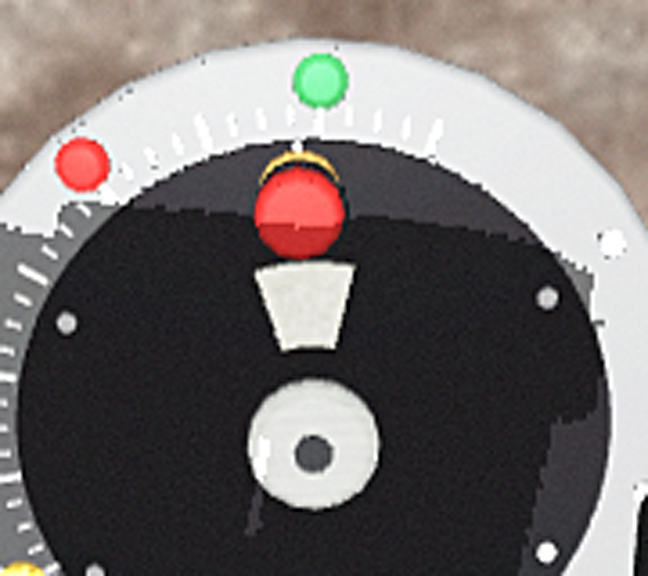

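```bash
python3 - <<'E'
from h import *
from scipy.optimize import least_squares
def run(V,s,ox,oy,Q):
    c=camera_info('wrist'); c['view']=V
    px=lambda k:((Q[k][0]+.5)/s-.5+ox,(Q[k][1]+.5)/s-.5+oy)
    b=np.array([ray('wrist',*px(k),.0355,c)[:2] for k in('green','red','yellow','blue')])
    r=least_squares(lambda x:np.linalg.norm(b-x,axis=1)-.112,[.57,-.148]).x
    print('centre',r,'res',np.linalg.norm(b-r,axis=1)-.112)
    for z in (.086,.088,.09,.092,.094,.099):
        p=ray('wrist',*px('knob'),z,c)[:2]-r; print(z,'r %.4f ang %.2f'%(np.linalg.norm(p),np.degrees(np.arctan2(p[1],p[0]))),end='; ')
    g=b[0]-r;print('green',np.degrees(np.arctan2(g[1],g[0])))
    u=(Q['knob'][0]+.5)/s-.5+ox
run(np.load('w1_V.npy'),2.8,125,115,{'green':(567,281),'red':(480,122),'yellow':(117,121),'blue':(37,281),'knob':(288,158)})
run(np.load('w9_V.npy'),3.6,170,105,{'green':(321,81),'red':(83,164),'yellow':((177-170)*3.6+1,(267.5-105)*3.6),'blue':((224.5-170)*3.6,(304-105)*3.6),'knob':(300,212)})
E
```

```text
centre [ 0.57286524 -0.14808861] res [-0.0001664  -0.00013012  0.00026672 -0.00042426]
0.086 r 0.0807 ang 163.04; 0.088 r 0.0811 ang 162.92; 0.09 r 0.0814 ang 162.80; 0.092 r 0.0818 ang 162.68; 0.094 r 0.0821 ang 162.56; 0.099 r 0.0831 ang 162.27; green 83.12915445354061
centre [ 0.57420731 -0.14837301] res [-0.00041882  0.00053819 -0.00050197  0.00025801]
0.086 r 0.0805 ang 87.80; 0.088 r 0.0808 ang 87.78; 0.09 r 0.0811 ang 87.76; 0.092 r 0.0814 ang 87.74; 0.094 r 0.0817 ang 87.72; 0.099 r 0.0825 ang 87.68; green 83.56130833352988
```

```bash

python3 -m handwheel '[0.0095,-0.0007,0,0,0,-2,1, 0.0095,-0.0007,0.03,0,0,-2,1, 0,0,0.05,0,0,0,1, 0,0,0.038,0,0,0,1, 0,0,0.004,0,0,0,1]'
python3 -m handwheel '[0,0,0.002,0,0,0,1, 0,0,0,0,0,0,1, 0,0,0,0,0,0,1, 0,0,0,0,0,0,1, 0,0,0,0,0,0,1]';python3 st.py
python3 - <<'E'
from h import *
import cv2
cv2.imwrite('pics/w10.png',capture('wrist'))
E
```

```text
time_s: 11.9
position: [0.5743, -0.0677, 0.1047]
eef_rot: [-3.136, -0.001, 1.535]
wrist_force: [0.5, 0.5, 0.8]
finger_gap: -0.0001
time_s: 12.52
position: [0.5756, -0.0688, 0.1056]
eef_rot: [3.141, -0.0, 1.533]
wrist_force: [-0.5, -0.3, 0.1]
finger_gap: -0.0002
t 12.525 r 0.0798 ang 87.40 yaw 87.86 z 0.1056 F cw -0.5 rad -0.3 z 0.1 -0.00023434992832976415
```

View pics/w10.png

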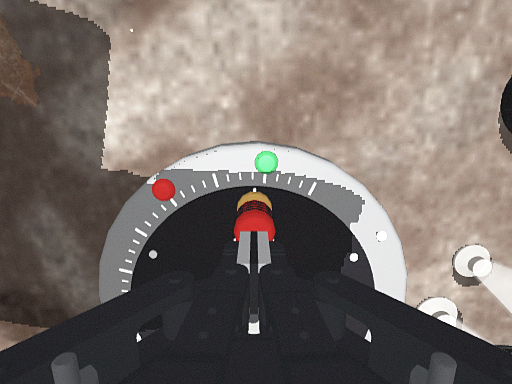

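```bash

python3 -m handwheel '[0,0,0.003,0,0,0,1, 0,0,0.003,0,0,0,1, 0,0,0.002,0,0,0,1, 0,0,0,0,0,0,1, 0,0,0,0,0,0,1]';python3 st.py
python3 -m handwheel '[0,0,0.001,0,0,0,1, 0,0,0.001,0,0,0,1, 0,0,0.001,0,0,0,1, 0,0,0.001,0,0,0,1, 0,0,0.001,0,0,0,1]';python3 st.py
```

```text
time_s: 13.2
position: [0.5756, -0.0688, 0.0973]
eef_rot: [3.142, -0.0, 1.533]
wrist_force: [0.4, -0.6, -0.4]
finger_gap: -0.0001
t 13.2 r 0.0798 ang 87.43 yaw 87.86 z 0.0973 F cw 0.4 rad -0.6 z -0.4 -9.217586405384462e-05
time_s: 13.82
position: [0.5755, -0.0688, 0.0922]
eef_rot: [-3.142, -0.0, 1.533]
wrist_force: [0.2, 1.0, 1.0]
finger_gap: 0.0001
t 13.825 r 0.0798 ang 87.46 yaw 87.86 z 0.0922 F cw 0.2 rad 1.1 z 1.0 7.417583808069309e-05
```

```bash

python3 -m handwheel '[0,0,0.0006,0,0,0,1, 0,0,0.0006,0,0,0,1, 0,0,0.0006,0,0,0,1, 0,0,0,0,0,0,1, 0,0,0,0,0,0,1]';python3 st.py
python3 -m handwheel '[0,0,0.0006,0,0,0,1, 0,0,0.0006,0,0,0,1, 0,0,0,0,0,0,1, 0,0,0,0,0,0,1, 0,0,0,0,0,0,1]';python3 st.py
```

```text
time_s: 14.45
position: [0.5756, -0.0687, 0.0905]
eef_rot: [3.142, -0.0, 1.533]
wrist_force: [-0.2, -0.2, 0.2]
finger_gap: -0.0001
t 14.45 r 0.0798 ang 87.44 yaw 87.86 z 0.0905 F cw -0.2 rad -0.3 z 0.2 -0.0001406384763544366
time_s: 15.08
position: [0.5757, -0.0687, 0.09]
eef_rot: [3.141, 0.0, 1.533]
wrist_force: [-1.9, -0.1, 7.6]
finger_gap: -0.0001
t 15.075 r 0.0798 ang 87.35 yaw 87.86 z 0.0900 F cw -1.9 rad -0.2 z 7.6 -8.278563282770445e-05
```

```bash

python3 -m handwheel '[0,0,-0.01,0,0,0,1, 0,0,-0.03,0,0,0,1, 0,0,-0.04,0,0,0,1, 0,0,-0.05,0,0,0,1, 0,0,0,0,0,0,1]';python3 st.py
python3 -m handwheel '[-0.03,0,0,0,0,0,1, -0.02,0,0,0,0,0,1, 0,0,0,0,0,0,1, 0,0,0,0,0,0,1, 0,0,0,0,0,0,1]';python3 st.py
python3 - <<'E'
from h import *
import cv2
cv2.imwrite('pics/w11.png',capture('wrist'))
im=capture('top'); cv2.imwrite('pics/t11.png',im)
E
```

```text
time_s: 15.7
position: [0.5768, -0.069, 0.2233]
eef_rot: [3.135, 0.001, 1.534]
wrist_force: [-0.0, 0.2, 0.2]
finger_gap: 0.0
t 15.7 r 0.0796 ang 86.56 yaw 87.86 z 0.2233 F cw -0.0 rad 0.2 z 0.2 3.911821334733224e-05
time_s: 16.32
position: [0.5737, -0.1181, 0.2191]
eef_rot: [-3.141, -0.0, 1.534]
wrist_force: [0.5, 0.1, -0.2]
finger_gap: -0.0
t 16.325 r 0.0304 ang 86.88 yaw 87.89 z 0.2191 F cw 0.5 rad 0.2 z -0.2 -2.4162457450513172e-05
```

View pics/w11.png

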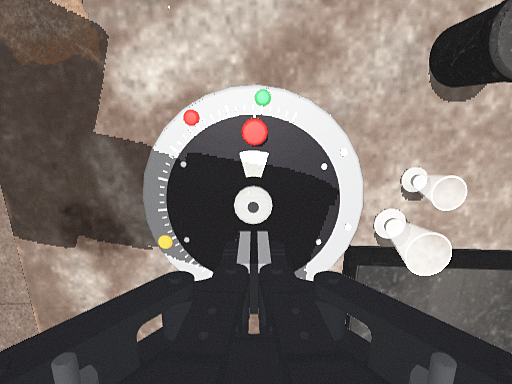

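View pics/t11.png

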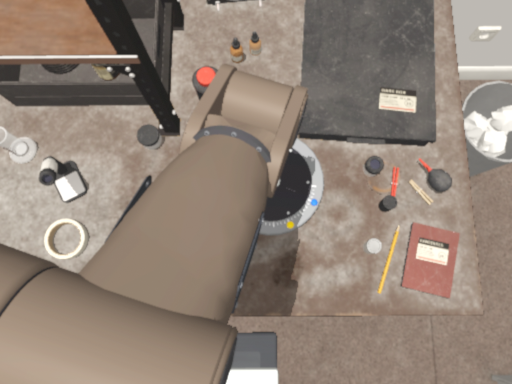

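```bash
python3 -c "
from plant import order
print(order.close_job())"
```

```text
the job is handed in; nothing more can be done
None
```

The masking disc is turned to the green stop and the plunger is home there. I handed the job in at about 16.4 s of the 42 s allowed; no verdict was reported.

**What I did:** I gripped the knob at park, raised it about 13 mm or more and carried it clockwise past red. I stopped about 12° short of the green button and let the pin down onto the ring. With the fingers loose round the knob, I then turned the disc slowly until it blocked, about 4.5° before the green button's radius.

**Last checks:**
- **Locked:** the disc stopped against about 12 N. I did not push it the other way to confirm.
- **Home:** lowering the shut fingers onto the knob met it at 90 mm, which is the height of the knob's top when the plunger is fully home. Contact was 7.6 N.
- **Position:** the final wrist picture shows the knob beside the green button.
- **Clear:** the gripper was at about 0.22 m height with no force on it.
- **Other items:** the film cans and lens jar look unmoved in the last top picture, by eye only.

**What disagreed:** the cameras differed by up to about 3.5 mm in y. My picture-based estimates of the plunger's height were also too rough to show it was home, so I relied on the touch check.

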